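# Tip the dowels off the sorting board and tray the blocks

## Robot

A 7-joint arm with a two-finger parallel gripper is mounted at the origin on the work surface. World frame = base frame: x ahead of the robot, y to its left, z up, the work surface at z = 0. Lengths are in m, angles in rad, forces in N, time in s.
With the tool pointing down it reaches from about 0.425 to 0.975 m from the base axis. Payload 16.7 kg.
Tool frame: the origin (TCP) lies at the very end of the fingers, on their centre line; the grasp point (between the pads) lies 19 mm behind it (env.grasp_offset is the distance from the TCP to the grasp point, in m); z points along the fingers, y is the line along which they close (so a half turn about z gives the same grasp; the last joint's range is limited). The gripper opens to 85 mm and grips with 20 to 120 N. Pads are 22 mm wide; open, the fingers measure 114 mm over their backs; the gripper's body (76 mm by 85 mm) begins 54 mm behind the grasp point. The pads swing forward as they close: fully open they stand 13 mm farther back than shut.
Start: joints at [1.085, 0.426, 0.074, 1.606, -0.034, 1.111, -0.067], TCP at [0.222, -0.637, 0.231] pointing down, gripper open.
Joint ranges: [-2.85, 2.85], [-0.5, 2.14], [-1.23, 1.37], [0.21, 2.46], [-1.02, 4.16], [0.16, 2.05], [-2.73, 2.73]. Speed limits (rad/s): [1.89, 1.89, 2.39, 2.39, 3.01, 3.01, 3.01].

## Interface

Orientations are given as a 3x3 rotation matrix whose columns are the frame's x, y, z axes.
In Python, from workcell import telemetry, cams, env gives the robot as it stands. The module is installed in compiled form; this text tells all that it offers.
- The arm moves only by the tool send_rows, never from a script. Its argument "steps" is a list of rows, each a list of 4 numbers: the shift along the tool's x, y, z in m, then the turn about the tool's z in degrees. In form: [[tx, ty, tz, roll], ...]. A call has 1 to 12 rows; each row shifts and turns the commanded pose from where the row before left it, along the tool's axes as they then stand; what a row does not reach is not made up. A row lasts 1/12 s, in which the tool goes at most 41.7 mm and 7.16 degrees, less where a joint would pass 70% of its speed; a pose out of reach is approached as far as the arm can. A call with a gripper value outside its range is refused whole. "fingers" is the closure in counts, from 0 (fully open) to 255 (shut), set as the call begins (left out, the last holds). The fingers move at their own pace and stop on an object; the grip force is fixed at half the most. Time passes only in rows, so rows that do not move let the fingers close. It gives the time, the measured TCP pose, the force, the opening and the grip force at its end, in the units of the state.
- telemetry.get_obs(): the state, without advancing time (a new reading comes with each control period).
- cams.get_image(name): name is "scene" or "top" or "wrist"; returns the picture (384x512x3 uint8, red, green, blue); there is no depth.
- cams.get_calibration(name): a dict with "vertical_fov" (degrees; the focal length in pixels is half the picture's height over the tangent of half this angle, whatever the lens; pixels are square), "cx", "cy" (the principal point, pixels), "cam_to_world" (4x4, takes a point from camera to world coordinates); the wrist camera has in their place "mount" (4x4, takes a point from camera to tool coordinates, whose origin is the TCP and whose axes are the flange's). Camera axes: x right, y down, z forward; pixel columns grow to the right and rows downward; lengths in m; the calibration is good to about 2 mm. A picture is of the moment at which its call begins: read the wrist's pose just before it. get_calibration takes no time and is no camera call.
- env.finish_job(): hands the job in; it is judged then, once.
Trained networks look in the newest picture that a camera, given by its name, has taken for a name from the list of things; names that differ only in an ending like _2 or _b are one class to them, and where a whole thing is asked for, a point or a joint stands for the part that bears it (a point fixed in the world has none). Each returns a list of dicts, best first, with "score" (0 to 1); they miss things now and then, are a little off and sometimes report something else, mostly with a low value. They report only what shows in the picture. A call takes as long as a camera call. They do not tell look-alikes from the thing itself.
- cams.masks_of(camera, query): "region" (384x512 bool, what is visible of it) and "bbox" ([left, top, right, bottom] in pixels, round what is visible of it).
- cams.tip_of(camera, query): "centre" ([column, row] in pixels: a listed point, or the origin of a listed thing).
The state is a dict: "clock": time; "q": joint angles; "dq": joint speeds; "joint_torque": joint torques, N m; "position": TCP position; "ee_rot": TCP orientation; "contact_force": force on the tool from outside, world axes, zero at the start; "moment": the same for the moment, N m; "width": finger opening in m; "finger_force": force on a finger pad.
Only numpy, scipy, OpenCV 4.12 (cv2) and the standard library are available. Lean on these libraries where they do the work, as an engineer would, in place of code of your own. Each camera call takes 0.05 s, during which the arm holds its last target. There are 200 camera calls.

## Task

Sort the offcuts on the hinged sorting board: lift the board by its bar handle just far enough that the three round dowels roll off by themselves into the catch tray while both flat blocks stay on the board, then lower the board gently all the way back down rather than letting it drop. After that, pick up the two flat blocks and lay them flat on their broad face in the empty grey tray. Do not touch the dowels with the gripper, and leave the sanding block, glue bottle and tape measure where they are.

Things in the scene. Friction and masses are not known exactly. Their poses are not given: they have to be found in the camera images.
- board (a joint): Tilt of the sorting board in rad: 0 = level and down on its bearers (start), grows as the handle edge is lifted; stop at 0.8. The board (0.7 kg; about 5 N at the handle lifts it loaded) has no spring or catch: let go of it raised and it falls. Dowels start to roll by about 0.1 and, from 0.25, are in the catch tray within about 2 s; blocks can start to slide somewhat above 0.4, or earlier if the board is jerked.
- board_handle (a point): Middle of the steel bar handle of the sorting board, on the bar's axis: a round bar 14 mm thick, 120 mm long, parallel to the hinge, its axis 45 mm out from the board's near edge and 49 mm above the table when the board is down; nothing lies under it but the table. It moves with the board; its x axis points horizontally (board down) from handle to hinge, its y axis along the bar, z up off the board.
- board_hinge (a point): Middle of the board's hinge line, at the underside of its far edge beside the catch tray, 43 mm above the table; same axes as board_handle, hinge line along y. The handle's axis is 315 mm from it along -x and 6 mm up along z, in the board's frame. Lifting turns the board about this line, the handle going up and towards the hinge.
- board_mid (a point): Middle of the board's top face, 55 mm above the table when down; axes as board_handle. White board 270 mm (x) by 280 mm (y), with wooden rails 12 mm wide and 12 mm high along both sides and the handle edge; the hinge edge is open.
- catch_tray (a point): Centre of the inner floor (6 mm above the table) of the dark wooden catch tray, fixed beyond the open, hinge edge of the board; inside 108 mm (x, same direction as the board's x) by 274 mm (y). Walls 60 mm high, 40 mm on the board's side.
- dowel_a_center (a point): Centre of round wooden dowel a, 32 mm diameter, 85 mm long, lying on the board; its x axis is the dowel's axis. The dowels lie between the blocks and the hinge, roughly parallel to the hinge.
- dowel_b_center (a point): Centre of round wooden dowel b, 32 mm diameter, 85 mm long; as dowel a.
- dowel_c_center (a point): Centre of round wooden dowel c, 32 mm diameter, 120 mm long, nearest the hinge; as dowel a.
- block_a: Flat wooden block a, 90 mm (its x) by 48 mm (its y) by 24 mm thick (z, up at the start), about 70 g, lying on the board's handle half; origin at the centre of its underside.
- block_b: Flat wooden block b, same size and origin as block a, lying beside it.
- stock_tray_in (a point): Centre of the inner floor (6 mm above the table) of the empty open grey tray fixed on the table, beyond the catch tray or on the handle's side; inside 178 mm (its x) by 158 mm (its y), rim 35 mm above the table.
- sanding_block: Cork sanding block with a dark wooden grip, 110 by 65 by 50 mm tall, on the table; bystander, origin at the centre of its underside.
- glue: White glue bottle, 64 mm diameter, 160 mm tall; bystander, origin at the centre of its underside.
- tape_measure: Black tape measure, 80 by 75 by 40 mm tall; bystander, origin at the centre of its underside.
Mind the look-alikes: they are no part of the job. What is shaped like the block_b but yellow is not meant.

How it is judged:
On the way:
1. all three dowels are in the catch tray while both blocks are still on the board (x of dowel_a_center in the frame of catch_tray between -0.056 and 0.056 m and y of dowel_a_center in the frame of catch_tray between -0.137 and 0.137 m and z of dowel_a_center in the frame of catch_tray between 0 and 0.07 m and x of dowel_b_center in the frame of catch_tray between -0.056 and 0.056 m and y of dowel_b_center in the frame of catch_tray between -0.137 and 0.137 m and z of dowel_b_center in the frame of catch_tray between 0 and 0.07 m and x of dowel_c_center in the frame of catch_tray between -0.056 and 0.056 m and y of dowel_c_center in the frame of catch_tray between -0.137 and 0.137 m and z of dowel_c_center in the frame of catch_tray between 0 and 0.07 m and x of block_a in the frame of board_mid between -0.145 and 0.135 m and y of block_a in the frame of board_mid between -0.14 and 0.14 m and z of block_a in the frame of board_mid between -0.01 and 0.03 m and x of block_b in the frame of board_mid between -0.145 and 0.135 m and y of block_b in the frame of board_mid between -0.14 and 0.14 m and z of block_b in the frame of board_mid between -0.01 and 0.03 m), for 0.1 s.
At the end, for the whole second after the job is handed in: All three dowels inside the catch tray; both blocks flat (within 0.15 rad) inside the grey tray, side by side or stacked (origin within 85 mm in x, 75 mm in y of its floor centre, under 55 mm above it); board below 0.03 rad; all five under 0.03 m/s (x of dowel_a_center in the frame of catch_tray between -0.056 and 0.056 m and y of dowel_a_center in the frame of catch_tray between -0.137 and 0.137 m and z of dowel_a_center in the frame of catch_tray between 0 and 0.07 m and x of dowel_b_center in the frame of catch_tray between -0.056 and 0.056 m and y of dowel_b_center in the frame of catch_tray between -0.137 and 0.137 m and z of dowel_b_center in the frame of catch_tray between 0 and 0.07 m and x of dowel_c_center in the frame of catch_tray between -0.056 and 0.056 m and y of dowel_c_center in the frame of catch_tray between -0.137 and 0.137 m and z of dowel_c_center in the frame of catch_tray between 0 and 0.07 m and x of block_a in the frame of stock_tray_in between -0.085 and 0.085 m and y of block_a in the frame of stock_tray_in between -0.075 and 0.075 m and z of block_a in the frame of stock_tray_in between -0.01 and 0.055 m and angle between the z axis of each of block_a, block_b and the z axis of stock_tray_in, either way round below 0.15 rad and x of block_b in the frame of stock_tray_in between -0.085 and 0.085 m and y of block_b in the frame of stock_tray_in between -0.075 and 0.075 m and z of block_b in the frame of stock_tray_in between -0.01 and 0.055 m and linear speed of each of dowel_a, dowel_b, dowel_c, block_a, block_b below 0.03 m/s and value of joint board below 0.03 rad); the robot touches nothing.
It fails at once if the gripper touches a dowel (over 0.5 N) (contact force between any of the fingers, the arm and dowel_a above 0.5 N or contact force between any of the fingers, the arm and dowel_b above 0.5 N or contact force between any of the fingers, the arm and dowel_c above 0.5 N).
It fails at once if the board is dropped (it turns downwards faster than 2.5 rad/s) (velocity of joint board below -2.5 rad/s).
It fails at once if a block slides off the board into the catch tray ((x of block_a in the frame of catch_tray between -0.05 and 0.06 m and y of block_a in the frame of catch_tray between -0.14 and 0.14 m and z of block_a in the frame of catch_tray between -0.01 and 0.075 m) or (x of block_b in the frame of catch_tray between -0.05 and 0.06 m and y of block_b in the frame of catch_tray between -0.14 and 0.14 m and z of block_b in the frame of catch_tray between -0.01 and 0.075 m)).
It fails at once if the sanding block, glue bottle or tape measure is moved by more than 30 mm (distance of any of sanding_block, glue, tape_measure from where it was at the start of the episode above 0.03 m).
It also fails if it takes over 69 s, if anything falls off the work surface, if the arm or the gripper's body presses on something with over 40 N, if the wrist force passes 120 N, or if a joint passes its speed limit or range.

## Working session

There is one attempt and no reset: what is moved stays moved. The work goes in short steps, Python scripts to look and compute and a tool call to move; the robot and the scene stay as the last step left them, time stands still between calls to the robot, and variables do not carry over. Pictures are saved under pics/ and viewed, at most 11 in all, crops included, and the job is handed in when it is done.

Besides the shell and the picture viewer there is one more tool, called after ">>>" by a JSON object that holds its "fn" and its "kwargs", one argument or row to a line. send_rows: Moves the arm, as the interface text tells. Its arguments: {"type":"object","properties":{"steps":{"type":"array","items":{"type":"array","items":{"type":"number"}}},"fingers":{"type":"number"}},"required":["steps"]}

```bash
mkdir -p pics; cat > h.py <<'E'
import numpy as np, cv2
from workcell import telemetry, cams, env
def cal(n):
    c=cams.get_calibration(n); f=192/np.tan(np.radians(c["vertical_fov"])/2)
    if "cam_to_world" in c: T=np.array(c["cam_to_world"])
    else:
        o=telemetry.get_obs(); W=np.eye(4); W[:3,:3]=np.array(o["ee_rot"]); W[:3,3]=o["position"]; T=W@np.array(c["mount"])
    return f,c["cx"],c["cy"],T
def px2w(n,p,z):
    f,cx,cy,T=cal(n); d=T[:3,:3]@np.array([(p[0]-cx)/f,(p[1]-cy)/f,1]); o=T[:3,3]
    return o+d*(z-o[2])/d[2]
def w2px(n,P):
    f,cx,cy,T=cal(n); q=T[:3,:3].T@(np.array(P)-T[:3,3]); return np.array([cx+f*q[0]/q[2],cy+f*q[1]/q[2]])
def save(n,name,crop=None,s=1):
    im=cams.get_image(n)
    if crop: im=im[crop[1]:crop[3],crop[0]:crop[2]]
    cv2.imwrite("pics/"+name,cv2.resize(im,None,fx=s,fy=s,interpolation=cv2.INTER_CUBIC)[:,:,::-1])
E
python3 - <<'E'
from h import *
save("top","top0.png",None,1.5);save("scene","scene0.png",None,1.5)
np.set_printoptions(precision=3,suppress=True)
for n,z in [("board_handle",.049),("board_hinge",.043),("board_mid",.055),("catch_tray",.006),("stock_tray_in",.006),("dowel_a_center",.071),("dowel_c_center",.071),("block_a",.055),("sanding_block",0),("glue",0),("tape_measure",0)]:
    for r in cams.tip_of("top",n)[:4]: print(n,np.round(r["centre"],1),round(r["score"],2),px2w("top",r["centre"],z))
o=telemetry.get_obs();print(o["clock"],o["position"],o["ee_rot"])
print(cal("top")[3]); print(cams.get_calibration("wrist"))
E
```

```text
board_handle [337.3 214.3] 0.73 [ 0.546 -0.215  0.049]
board_hinge [223.6 223.2] 0.89 [0.53  0.113 0.043]
board_mid [274.  220.4] 0.81 [ 0.533 -0.033  0.055]
catch_tray [203.6 220.4] 0.94 [0.543 0.175 0.006]
stock_tray_in [402.7 240.9] 0.7 [ 0.465 -0.409  0.006]
dowel_a_center [260.6 196.9] 0.64 [0.6   0.003 0.071]
dowel_c_center [242.7 237.6] 0.69 [0.487 0.057 0.071]
block_a [289.7 194. ] 0.89 [ 0.608 -0.081  0.055]
block_a [298.  238.5] 0.75 [ 0.48  -0.1    0.055]
block_a [334.6 133.9] 0.67 [ 0.781 -0.218  0.055]
sanding_block [125.7 242. ] 0.77 [0.486 0.409 0.   ]
sanding_block [260.4 197.4] 0.64 [0.607 0.005 0.   ]
glue [147.2 174.1] 0.67 [0.688 0.345 0.   ]
glue [262.1 194.6] 0.63 [ 0.615 -0.001  0.   ]
tape_measure [379.4 176.2] 0.79 [ 0.66  -0.354  0.   ]
0.65 [ 0.222 -0.637  0.231] [[ 0.944  0.329  0.   ]
 [ 0.329 -0.944  0.   ]
 [ 0.     0.    -1.   ]]
[[-0.029 -0.992  0.122  0.443]
 [-0.999  0.03   0.012 -0.012]
 [-0.016 -0.121 -0.992  1.46 ]
 [ 0.     0.     0.     1.   ]]
{'vertical_fov': 69.82053917742248, 'cx': 254.68465027067768, 'cy': 186.16255831675525, 'mount': array([[ 0.   , -0.951, -0.31 ,  0.078],
       [ 1.   ,  0.   ,  0.   , -0.001],
       [-0.   , -0.31 ,  0.951, -0.144],
       [ 0.   ,  0.   ,  0.   ,  1.   ]])}
```

View pics/top0.png

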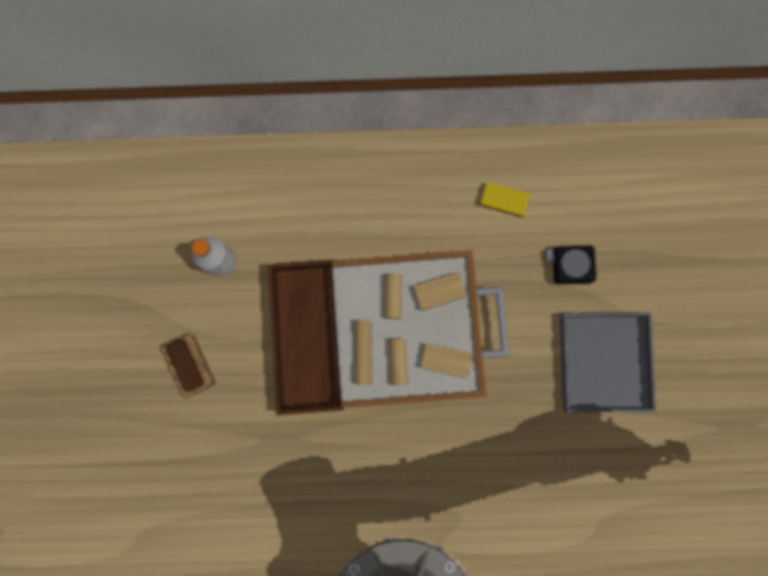

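View pics/scene0.png

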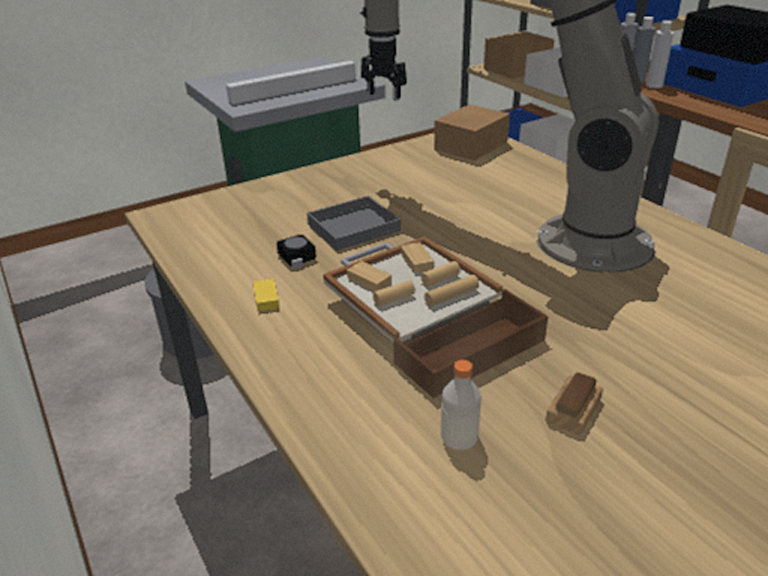

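The top view shows the board with three dowels at about (242,237), (262,197) and (266,240). Candidates for the flat blocks, in top px:
- (293,194): wood, on the board's handle half, so it is a block.
- (297,240): wood, on the board's handle half, so it is a block.
- (336,133): yellow, on the table, so it is the look-alike and I leave it.

The handle bar is at about (335,215), the grey tray at (404,241), the tape measure at (383,176), the glue at (140,170) and the sanding block at (125,243). I'll go above the handle first and check it with a close wrist view.

>>> {"fn": "send_rows", "kwargs": {
  "steps": [
    [0.03,-0.02,0,0],
    [0.03,-0.02,0,0],
    [0.03,-0.02,0,0],
    [0.03,-0.02,0,0],
    [0.03,-0.02,0,0],
    [0.03,-0.02,0,0],
    [0.03,-0.02,0,0],
    [0.03,-0.02,0,0],
    [0.03,-0.02,0,0],
    [0.03,-0.02,0,0],
    [0.03,-0.02,0,0],
    [0.03,-0.02,0,0]
  ],
  "fingers": 120
}}

```text
clock: 1.65
position: [0.484, -0.2906, 0.2316]
ee_rot: [[0.944, 0.329, 0.0], [0.329, -0.944, -0.0], [0.0, 0.0, -1.0]]
contact_force: [0.5, -1.1, 0.0]
width: 0.0449
finger_force: 0.0
```

>>> {"fn": "send_rows", "kwargs": {
  "steps": [
    [0.028,-0.017,0,0],
    [0.028,-0.017,0,0],
    [0.028,-0.017,0,0],
    [0,0,0,5.5],
    [0,0,0,5.5],
    [0,0,0,5.5],
    [0,0,0,0],
    [0,0,0,0]
  ]
}}

```text
clock: 2.32
position: [0.5458, -0.2162, 0.2314]
ee_rot: [[0.999, 0.051, 0.0], [0.051, -0.999, -0.0], [0.0, 0.0, -1.0]]
contact_force: [0.0, -0.1, 0.0]
width: 0.0454
finger_force: 0.0
```

```bash
python3 - <<'E'
from h import *
np.set_printoptions(precision=4,suppress=True)
o=telemetry.get_obs();print(o["clock"],o["position"],o["ee_rot"],o["width"],o["contact_force"])
save("wrist","wr1.png",None,1.5)
for n,z in [("board_handle",.049),("block_a",.055),("board_mid",.055),("board_hinge",.043)]:
    for r in cams.tip_of("wrist",n)[:4]: print(n,np.round(r["centre"],1),round(r["score"],2),px2w("wrist",r["centre"],z))
E
```

```text
2.3167 [ 0.5458 -0.2162  0.2314] [[ 0.9987  0.0508  0.0001]
 [ 0.0508 -0.9987 -0.0001]
 [ 0.0001  0.0001 -1.    ]] 0.04536798618959527 [ 0.0044 -0.1394  0.0245]
board_handle [241.7 158.8] 0.83 [ 0.5516 -0.1998  0.049 ]
block_a [143.2 107.7] 0.84 [ 0.6055 -0.0879  0.055 ]
block_a [155.9 212.5] 0.64 [ 0.4784 -0.0944  0.055 ]
board_mid [ 89.7 161.8] 0.77 [ 0.5403 -0.0198  0.055 ]
board_hinge [370.8  76.2] 0.43 [ 0.6518 -0.3413  0.043 ]
```

View pics/wr1.png

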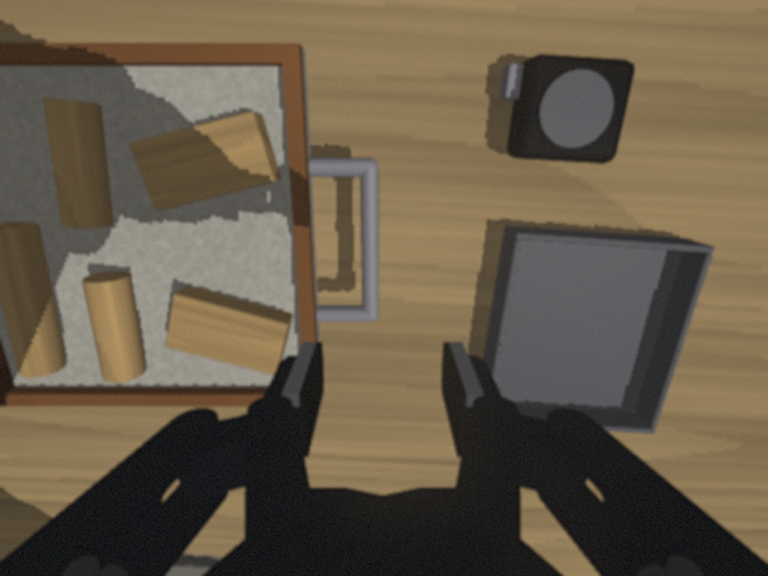

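The wrist view shows the bar handle upright at (369,165 to 315) in the 1.5x picture, with blocks at (205,160) and (228,328) and the grey tray at (590,320). The bar's axis is about 10 mm towards the board from the TCP. I'll go lower and measure it again.

>>> {"fn": "send_rows", "kwargs": {
  "steps": [
    [0.0075,-0.0096,0.02,0],
    [0,0,0.025,0],
    [0,0,0.025,0],
    [0,0,0.025,0],
    [0,0,0.02,0],
    [0,0,0,0]
  ]
}}

```text
clock: 3.07
position: [0.5506, -0.2057, 0.1126]
ee_rot: [[0.999, 0.049, -0.005], [0.049, -0.999, 0.002], [-0.005, -0.002, -1.0]]
contact_force: [-1.0, -0.1, -0.2]
width: 0.0455
finger_force: 0.0
```

```bash
python3 - <<'E'
from h import *
np.set_printoptions(precision=4,suppress=True)
o=telemetry.get_obs();print(o["clock"],o["position"])
save("wrist","wr2.png",None,1.5)
for r in cams.tip_of("wrist","board_handle")[:2]: print(np.round(r["centre"],1),round(r["score"],2),px2w("wrist",r["centre"],.049))
for r in cams.masks_of("wrist","board_handle")[:2]: print(r["bbox"],r["score"])
for p in [(246,100),(246,200)]: print(px2w("wrist",p,.049))
E
```

```text
3.0667 [ 0.5506 -0.2057  0.1126]
[256.  204.1] 0.79 [ 0.5465 -0.2071  0.049 ]
[0.0, 0.0, 266.2, 356.9] 0.73
[ 0.6287 -0.1959  0.049 ]
[ 0.5501 -0.1989  0.049 ]
```

View pics/wr2.png

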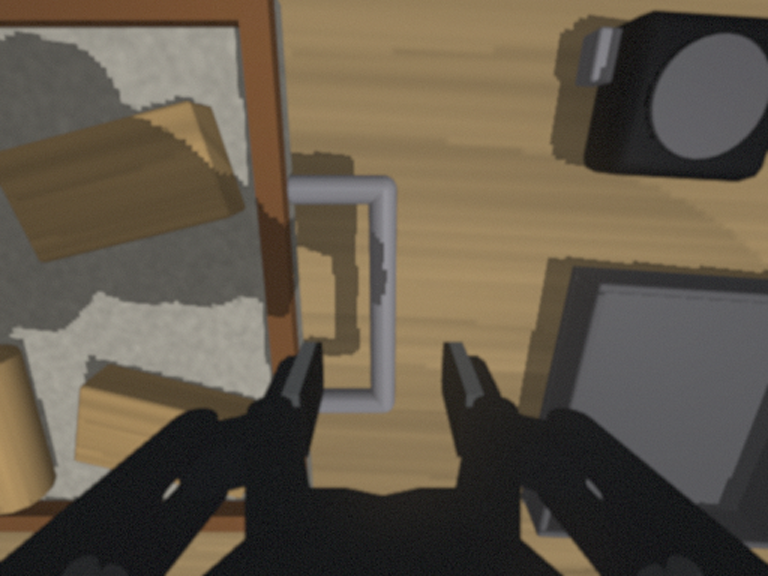

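The bar is centred between the fingers: its axis is at (383,295) in the 1.5x picture and the fingertips are at 315 and 450. Next I descend and grip.

>>> {"fn": "send_rows", "kwargs": {
  "steps": [
    [0,0,0,0],
    [0,0,0.02,0],
    [0,0,0.02,0],
    [0,0,0.02,0],
    [0,0,0.015,0],
    [0,0,0.007,0],
    [0,0,0,0],
    [0,0,0,0]
  ],
  "fingers": 145
}}

```text
clock: 3.88
position: [0.5533, -0.2064, 0.0353]
ee_rot: [[0.999, 0.048, 0.001], [0.048, -0.999, -0.0], [0.001, 0.0, -1.0]]
contact_force: [-0.7, -0.0, 0.1]
width: 0.0368
finger_force: 0.0
```

>>> {"fn": "send_rows", "kwargs": {
  "steps": [
    [0,0,0.0055,0],
    [0,0,0,0]
  ]
}}

```text
clock: 4.05
position: [0.5532, -0.2064, 0.0293]
ee_rot: [[0.999, 0.048, 0.001], [0.048, -0.999, -0.0], [0.001, 0.0, -1.0]]
contact_force: [0.1, 0.6, -0.5]
width: 0.0365
finger_force: 0.0
```

>>> {"fn": "send_rows", "kwargs": {
  "steps": [
    [0,0,0,0],
    [0,0,0,0],
    [0,0,0,0],
    [0,0,0,0],
    [0,0,0,0],
    [0,0,0,0]
  ],
  "fingers": 255
}}

```text
clock: 4.55
position: [0.553, -0.2055, 0.0294]
ee_rot: [[0.999, 0.048, 0.0], [0.048, -0.999, 0.001], [0.0, -0.001, -1.0]]
contact_force: [-2.6, 4.9, 7.1]
width: 0.0121
finger_force: 58.4
```

>>> {"fn": "send_rows", "kwargs": {
  "steps": [
    [0,0,-0.002,0],
    [0,-0.0001,-0.004,0],
    [0,-0.0002,-0.004,0],
    [0,-0.0003,-0.004,0],
    [0,-0.0003,-0.004,0],
    [0,-0.0004,-0.004,0],
    [0,-0.0004,-0.004,0],
    [0,-0.0005,-0.004,0],
    [0,-0.0005,-0.004,0],
    [0,-0.0006,-0.004,0],
    [0,-0.0006,-0.004,0],
    [0,-0.0006,-0.004,0]
  ]
}}

```text
clock: 5.55
position: [0.5527, -0.2015, 0.0752]
ee_rot: [[0.999, 0.048, 0.0], [0.048, -0.999, 0.0], [0.0, -0.0, -1.0]]
contact_force: [2.8, 4.6, -7.2]
width: 0.0121
finger_force: 58.3
```

>>> {"fn": "send_rows", "kwargs": {
  "steps": [
    [0,-0.0007,-0.004,0],
    [0,-0.0008,-0.004,0],
    [0,-0.0008,-0.004,0],
    [0,-0.0009,-0.004,0],
    [0,-0.0009,-0.004,0],
    [0,-0.001,-0.004,0],
    [0,-0.001,-0.004,0],
    [0,-0.001,-0.004,0],
    [0,-0.0011,-0.004,0],
    [0,-0.0011,-0.004,0],
    [0,-0.0011,-0.003,0],
    [0,-0.0006,-0.002,0]
  ]
}}

```text
clock: 6.55
position: [0.5521, -0.1909, 0.1203]
ee_rot: [[0.999, 0.048, 0.0], [0.048, -0.999, -0.0], [0.0, 0.0, -1.0]]
contact_force: [4.0, 1.4, -6.6]
width: 0.012
finger_force: 58.3
```

>>> {"fn": "send_rows", "kwargs": {
  "steps": [
    [0,0,0,0],
    [0,0,0,0],
    [0,0,0,0],
    [0,0,0,0],
    [0,0,0,0],
    [0,0,0,0],
    [0,0,0,0],
    [0,0,0,0],
    [0,0,0,0],
    [0,0,0,0],
    [0,0,0,0],
    [0,0,0,0]
  ]
}}

```text
clock: 7.55
position: [0.5521, -0.1911, 0.1197]
ee_rot: [[0.999, 0.047, 0.0], [0.047, -0.999, -0.0], [0.0, 0.0, -1.0]]
contact_force: [5.9, -0.1, -5.2]
width: 0.0116
finger_force: 58.5
```

```bash
python3 - <<'E'
from h import *
a=cams.get_image("scene")[140:300,190:390]; b=cams.get_image("top")[140:300,150:350]
im=np.hstack([cv2.resize(x,None,fx=2,fy=2,interpolation=cv2.INTER_CUBIC) for x in (a,b)])
cv2.imwrite("pics/lift.png",im[:,:,::-1]); print(telemetry.get_obs()["clock"])
E
```

```text
7.65
```

View pics/lift.png

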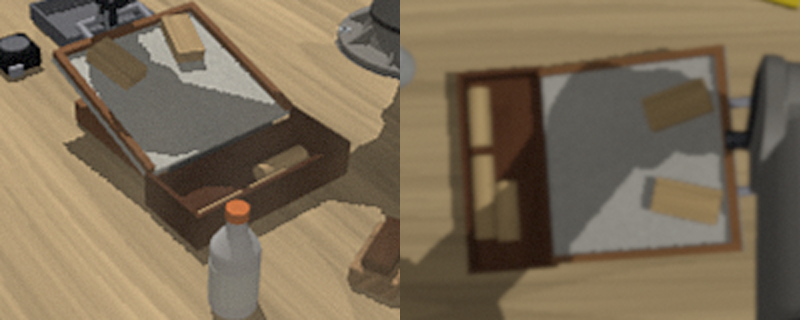

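All three dowels lie in the catch tray, at (480,115), (485,195) and (508,210) in the right-hand crop. Both blocks are still on the board, so I lower it.

>>> {"fn": "send_rows", "kwargs": {
  "steps": [
    [0,0.0006,0.002,0],
    [0,0.0011,0.004,0],
    [0,0.0011,0.004,0],
    [0,0.0011,0.004,0],
    [0,0.001,0.004,0],
    [0,0.001,0.004,0],
    [0,0.0009,0.004,0],
    [0,0.0009,0.004,0],
    [0,0.0009,0.004,0],
    [0,0.0008,0.004,0],
    [0,0.0008,0.004,0],
    [0,0.0007,0.004,0]
  ]
}}

```text
clock: 8.65
position: [0.5526, -0.2019, 0.0735]
ee_rot: [[0.999, 0.048, 0.0], [0.048, -0.999, -0.0], [0.0, 0.0, -1.0]]
contact_force: [6.7, 0.2, -2.9]
width: 0.0123
finger_force: 58.5
```

>>> {"fn": "send_rows", "kwargs": {
  "steps": [
    [0,0.0007,0.004,0],
    [0,0.0006,0.004,0],
    [0,0.0006,0.004,0],
    [0,0.0005,0.004,0],
    [0,0.0005,0.004,0],
    [0,0.0004,0.004,0],
    [0,0.0003,0.004,0],
    [0,0.0003,0.004,0],
    [0,0.0002,0.004,0],
    [0,0.0001,0.004,0],
    [0,0,0.003,0],
    [0,0,0,0]
  ]
}}

```text
clock: 9.65
position: [0.5528, -0.2055, 0.0313]
ee_rot: [[0.999, 0.048, -0.0], [0.048, -0.999, 0.0], [-0.0, -0.0, -1.0]]
contact_force: [-1.1, 4.3, 11.7]
width: 0.0119
finger_force: 61.1
```

The board is down on its bearers, with the force now pointing up. Release and rise.

>>> {"fn": "send_rows", "kwargs": {
  "steps": [
    [0,0,0,0],
    [0,0,0,0],
    [0,0,0,0],
    [0,0,0,0],
    [0,0,-0.01,0],
    [0,0,-0.025,0],
    [0,0,-0.03,0],
    [0,0,-0.03,0],
    [0,0,-0.03,0],
    [0,0,-0.03,0],
    [0,0,-0.03,0],
    [0,0,0,0]
  ],
  "fingers": 145
}}

```text
clock: 10.65
position: [0.555, -0.2066, 0.2225]
ee_rot: [[0.999, 0.048, 0.008], [0.048, -0.999, -0.002], [0.008, 0.003, -1.0]]
contact_force: [0.6, -1.5, 0.7]
width: 0.037
finger_force: 0.0
```

>>> {"fn": "send_rows", "kwargs": {
  "steps": [
    [0,-0.025,0,0],
    [0,-0.025,0,0],
    [0,-0.025,0,0],
    [0,-0.025,0,0],
    [0,0,0,0],
    [0,0,0,0]
  ],
  "fingers": 0
}}

```text
clock: 11.15
position: [0.5479, -0.1047, 0.2164]
ee_rot: [[0.999, 0.05, 0.0], [0.05, -0.999, 0.0], [0.0, -0.0, -1.0]]
contact_force: [0.8, 0.0, 0.2]
width: 0.0853
finger_force: 0.0
```

```bash
python3 - <<'E'
from h import *
np.set_printoptions(precision=4,suppress=True)
o=telemetry.get_obs();print(o["clock"],o["position"],o["ee_rot"],o["width"])
save("wrist","wr3.png",None,1.5)
for n in ["block_a"]:
  for r in cams.tip_of("wrist",n)[:4]: print(n,np.round(r["centre"],1),round(r["score"],2),px2w("wrist",r["centre"],.055))
  for r in cams.masks_of("wrist",n)[:4]:
    c=max(cv2.findContours(r["region"].astype(np.uint8),0,2)[0],key=cv2.contourArea)[:,0]
    W=np.array([px2w("wrist",p,.079)[:2] for p in c]).astype(np.float32)
    print(r["bbox"],round(r["score"],2),cv2.minAreaRect(W))
for r in cams.tip_of("top","stock_tray_in")[:2]: print(r)
for r in cams.masks_of("top","stock_tray_in")[:2]:
    c=max(cv2.findContours(r["region"].astype(np.uint8),0,2)[0],key=cv2.contourArea)[:,0]
    print("tray",r["score"],cv2.minAreaRect(np.array([px2w("top",p,.035)[:2] for p in c]).astype(np.float32)))
E
```

```text
11.15 [ 0.5479 -0.1047  0.2164] [[ 0.9987  0.0502  0.0004]
 [ 0.0502 -0.9987  0.0001]
 [ 0.0004 -0.0001 -1.    ]] 0.08534438112381519
block_a [245.2 224. ] 0.69 [ 0.4778 -0.0981  0.055 ]
block_a [243.  114.6] 0.61 [ 0.607  -0.0909  0.055 ]
[195.2, 81.2, 290.7, 151.4] 0.84 ((0.605902373790741, -0.09086606651544571), (0.04807421937584877, 0.08958569169044495), 16.12588882446289)
[203.1, 200.0, 284.9, 261.7] 0.65 ((0.4789057970046997, -0.09845446795225143), (0.0901176705956459, 0.05725492909550667), 75.36182403564453)
{'centre': [403.9, 242.7], 'score': 0.69}
tray 0.59 ((0.4617984890937805, -0.422433078289032), (0.14835497736930847, 0.1890002340078354), 88.39559936523438)
```

View pics/wr3.png

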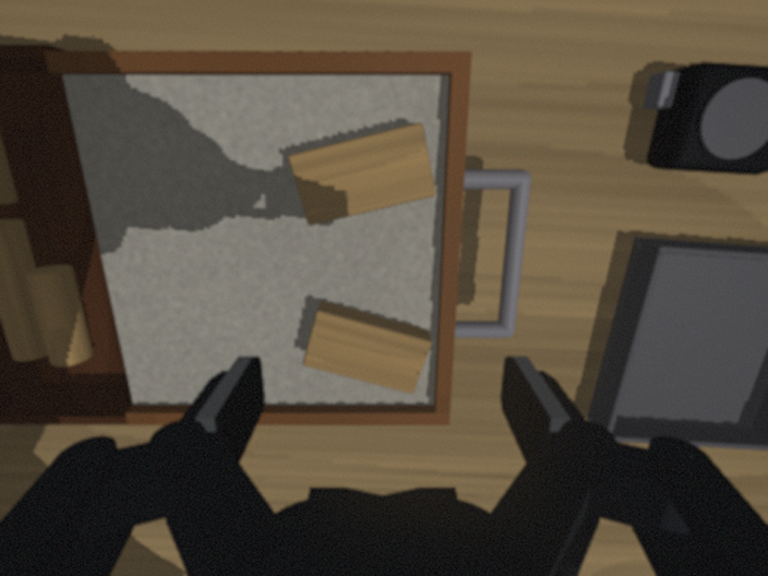

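The wrist view at 1.5x shows blocks at (365,172) and (368,348), both flat on the lowered board, with the dowels in the tray at the far left. I take the nearer block b first: turn to its width axis, then re-measure.

>>> {"fn": "send_rows", "kwargs": {
  "steps": [
    [0,0,0,-7],
    [0,0,0,-7],
    [0,0,0,-7],
    [0,0,0,-7],
    [0,0,0,-7],
    [0,0,0,-7],
    [0,0,0,-7],
    [0,0,0,-7],
    [0,0,0,-7],
    [0,0,0,-7],
    [0,0,0,-2.5],
    [0,0,0,0]
  ],
  "fingers": 70
}}

```text
clock: 12.4
position: [0.5478, -0.1068, 0.2157]
ee_rot: [[0.254, 0.967, -0.0], [0.967, -0.254, 0.0], [0.0, -0.0, -1.0]]
contact_force: [0.0, 0.0, -1.0]
width: 0.0618
finger_force: 0.0
```

>>> {"fn": "send_rows", "kwargs": {
  "steps": [
    [-0.0032,-0.024,0,0],
    [-0.0032,-0.024,0.02,0],
    [-0.0033,-0.0237,0.02,0],
    [0,0,0.025,0],
    [0,0,0.015,0],
    [0,0,0,0],
    [0,0,0,0]
  ]
}}

```text
clock: 12.98
position: [0.476, -0.0973, 0.1358]
ee_rot: [[0.257, 0.966, -0.001], [0.966, -0.257, 0.0], [0.0, -0.001, -1.0]]
contact_force: [1.0, -0.5, 0.7]
width: 0.0618
finger_force: 0.0
```

```bash
cat >> h.py <<'E'
def look(name):
    np.set_printoptions(precision=4,suppress=True)
    o=telemetry.get_obs();p=o["position"];R=np.array(o["ee_rot"]);print(o["clock"],p,"yaw y",np.degrees(np.arctan2(R[1,1],R[0,1])),o["width"])
    save("wrist",name,None,1.5)
    for r in cams.tip_of("wrist","block_a")[:3]:
        P=px2w("wrist",r["centre"],.055); print(np.round(r["centre"],1),round(r["score"],2),P,"tool d",R.T@(P-p))
    for r in cams.masks_of("wrist","block_a")[:3]:
        c=max(cv2.findContours(r["region"].astype(np.uint8),0,2)[0],key=cv2.contourArea)[:,0]
        W=np.array([px2w("wrist",q,.079)[:2] for q in c]).astype(np.float32)
        print(r["bbox"],round(r["score"],2),cv2.minAreaRect(W))
E
python3 -c "
from h import *
look('wr4.png')"
```

```text
12.9833 [ 0.476  -0.0973  0.1358] yaw y -14.873104760960372 0.06182895177007668
[406.1 143.1] 0.97 [ 0.6068 -0.0868  0.055 ] tool d [0.0437 0.1238 0.0806]
[256.1 187.1] 0.89 [ 0.4783 -0.0921  0.055 ] tool d [0.0056 0.001  0.0808]
[220.0, 136.7, 284.2, 254.2] 0.94 ((0.47635284066200256, -0.09416654706001282), (0.0933942124247551, 0.04813358187675476), 76.89929962158203)
[362.5, 76.3, 472.8, 217.4] 0.92 ((0.6040268540382385, -0.08698026835918427), (0.054624054580926895, 0.09529051929712296), 16.2805118560791)
```

View pics/wr4.png

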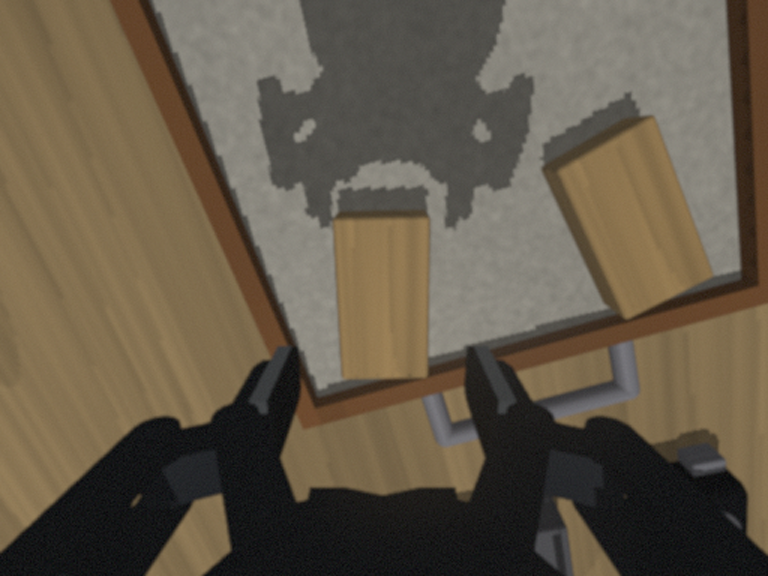

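Block b is centred and aligned between the fingers at (385,297), with the rail clear of the left finger. Descend, grip and lift.

>>> {"fn": "send_rows", "kwargs": {
  "steps": [
    [0.004,0.0005,0.02,0],
    [0,0,0.02,0],
    [0,0,0.018,0],
    [0,0,0.012,0],
    [0,0,0.006,0],
    [0,0,0.002,0],
    [0,0,0,0],
    [0,0,0,0]
  ]
}}

```text
clock: 13.8
position: [0.4783, -0.0935, 0.0587]
ee_rot: [[0.255, 0.967, 0.001], [0.967, -0.255, -0.0], [0.0, 0.001, -1.0]]
contact_force: [-0.5, 0.1, 0.6]
width: 0.062
finger_force: 0.0
```

>>> {"fn": "send_rows", "kwargs": {
  "steps": [
    [0,0,0,0],
    [0,0,0,0],
    [0,0,0,0],
    [0,0,0,0],
    [0,0,0,0]
  ],
  "fingers": 255
}}

```text
clock: 14.22
position: [0.4782, -0.0935, 0.059]
ee_rot: [[0.255, 0.967, 0.001], [0.967, -0.255, -0.001], [-0.0, 0.002, -1.0]]
contact_force: [-4.2, -0.2, 13.1]
width: 0.0469
finger_force: 59.8
```

>>> {"fn": "send_rows", "kwargs": {
  "steps": [
    [0,0,-0.01,0],
    [0,0,-0.025,0],
    [0,0,-0.03,0],
    [0,0,-0.03,0],
    [0,0,-0.03,0],
    [0,0,-0.02,0],
    [-0.025,0.002,0,0],
    [-0.03,0.003,0,0],
    [-0.03,0.003,0,0],
    [-0.03,0.003,0,0],
    [-0.03,0.003,0,0],
    [-0.03,0.003,0,0]
  ]
}}

```text
clock: 15.22
position: [0.4491, -0.2683, 0.204]
ee_rot: [[0.255, 0.967, 0.001], [0.967, -0.255, -0.0], [-0.0, 0.001, -1.0]]
contact_force: [1.0, 0.3, -0.8]
width: 0.0467
finger_force: 62.5
```

>>> {"fn": "send_rows", "kwargs": {
  "steps": [
    [-0.03,0.003,0,0],
    [-0.03,0.003,0,0],
    [-0.03,0.003,0,0],
    [-0.03,0.002,0,0],
    [-0.026,0.001,0,0],
    [0,0,0,-6.5],
    [0,0,0,-6.5],
    [0,0,0,0],
    [0,0,0,0]
  ]
}}

```text
clock: 15.97
position: [0.4239, -0.4111, 0.2035]
ee_rot: [[0.034, 0.999, 0.001], [0.999, -0.034, 0.0], [0.0, 0.001, -1.0]]
contact_force: [-0.3, -0.1, -1.5]
width: 0.0465
finger_force: 62.4
```

```bash
python3 - <<'E'
from h import *
np.set_printoptions(precision=4,suppress=True)
o=telemetry.get_obs();print(o["clock"],o["position"],o["ee_rot"],o["width"])
save("wrist","wr5.png",None,1.5)
for r in cams.tip_of("wrist","stock_tray_in")[:2]: print(r,px2w("wrist",r["centre"],.006))
for p in [(0,0),(512,0),(0,384),(512,384),(256,192)]: print(p,px2w("wrist",p,.035)[:2])
E
```

```text
15.9667 [ 0.4239 -0.4111  0.2035] [[ 0.0342  0.9994  0.0007]
 [ 0.9994 -0.0342  0.    ]
 [ 0.0001  0.0007 -1.    ]] 0.04647505781818855
{'centre': [287.1, 160.5], 'score': 0.8} [ 0.4637 -0.4092  0.006 ]
(0, 0) [ 0.1794 -0.2329]
(512, 0) [ 0.6794 -0.2499]
(0, 384) [ 0.0143 -0.7434]
(512, 384) [ 0.8106 -0.7689]
(256, 192) [ 0.4233 -0.44  ]
```

View pics/wr5.png

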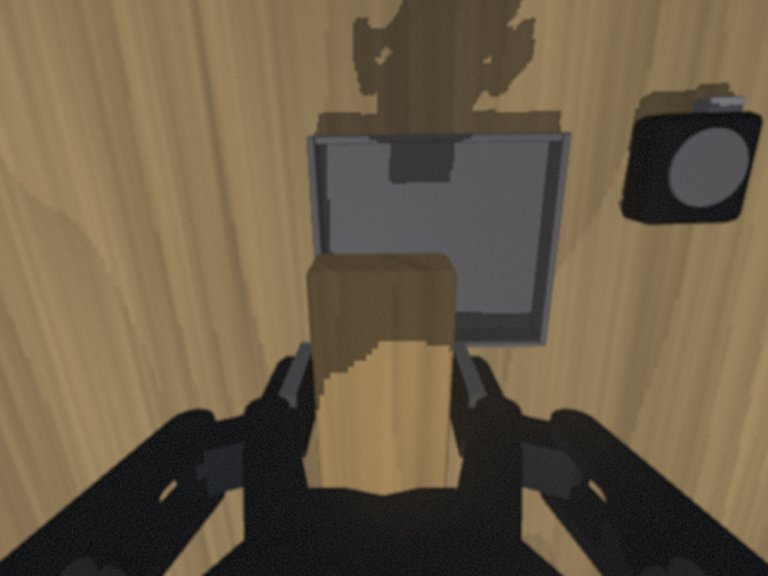

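The grey tray is seen at (440,235), empty, with the held block above its left half; the floor centre is at about (0.464, -0.409). Lower block b there and release it with a small opening.

>>> {"fn": "send_rows", "kwargs": {
  "steps": [
    [0.002,0.002,0.025,0],
    [0,0,0.03,0],
    [0,0,0.03,0],
    [0,0,0.03,0],
    [0,0,0.025,0],
    [0,0,0.02,0],
    [0,0,0.012,0],
    [0,0,0.01,0],
    [0,0,0.006,0],
    [0,0,0.003,0],
    [0,0,0,0],
    [0,0,0,0]
  ]
}}

```text
clock: 17.07
position: [0.4264, -0.4095, 0.0126]
ee_rot: [[0.031, 1.0, 0.001], [1.0, -0.031, -0.001], [-0.001, 0.001, -1.0]]
contact_force: [0.2, -0.4, 1.0]
width: 0.0466
finger_force: 62.5
```

>>> {"fn": "send_rows", "kwargs": {
  "steps": [
    [0,0,0.002,0],
    [0,0,0,0]
  ]
}}

```text
clock: 17.23
position: [0.4262, -0.4094, 0.0103]
ee_rot: [[0.031, 1.0, 0.001], [1.0, -0.031, -0.001], [-0.001, 0.001, -1.0]]
contact_force: [0.5, 0.4, -1.0]
width: 0.047
finger_force: 62.5
```

>>> {"fn": "send_rows", "kwargs": {
  "steps": [
    [0,0,0,0],
    [0,0,0,0],
    [0,0,0,0],
    [0,0,-0.01,0],
    [0,0,-0.025,0],
    [0,0,-0.03,0],
    [0,0,-0.03,0],
    [0,0,-0.03,0],
    [0,0,-0.03,0],
    [0,0,-0.03,0],
    [0,0,-0.01,0],
    [0,0,0,0]
  ],
  "fingers": 92
}}

```text
clock: 18.23
position: [0.427, -0.4101, 0.2088]
ee_rot: [[0.031, 1.0, 0.004], [1.0, -0.031, -0.004], [-0.003, 0.004, -1.0]]
contact_force: [0.1, 0.5, -0.8]
width: 0.0544
finger_force: 0.0
```

>>> {"fn": "send_rows", "kwargs": {
  "steps": [
    [0.0272,0.014,0,0],
    [0.0272,0.014,0,0],
    [0.0272,0.014,0,0],
    [0.0272,0.014,0,0],
    [0.0272,0.014,0,0],
    [0.0272,0.014,0,0],
    [0.0272,0.014,0,0],
    [0.0272,0.014,0,0],
    [0.0272,0.014,0,0],
    [0.0272,0.014,0,0],
    [0.0272,0.014,0,0],
    [0.0272,0.014,0,0]
  ],
  "fingers": 70
}}

```text
clock: 19.23
position: [0.604, -0.0867, 0.2042]
ee_rot: [[0.031, 1.0, -0.001], [1.0, -0.031, 0.0], [0.0, -0.001, -1.0]]
contact_force: [0.6, -0.7, -0.9]
width: 0.0618
finger_force: 0.0
```

>>> {"fn": "send_rows", "kwargs": {
  "steps": [
    [0,0,0,-6],
    [0,0,0,-6],
    [0,0,0,-6],
    [0,0,0.02,0],
    [0,0,0.025,0],
    [0,0,0.02,0],
    [0,0,0,0],
    [0,0,0,0]
  ]
}}

```text
clock: 19.9
position: [0.6031, -0.088, 0.139]
ee_rot: [[-0.28, 0.96, -0.003], [0.96, 0.28, 0.001], [0.001, -0.002, -1.0]]
contact_force: [0.0, -0.5, 0.1]
width: 0.0621
finger_force: 0.0
```

```bash
python3 -c "
from h import *
look('wr6.png')"
```

```text
19.9 [ 0.6031 -0.088   0.139 ] yaw y 16.251108302687754 0.06209226991053359
[261.6 194.2] 0.86 [ 0.61   -0.0885  0.055 ] tool d [-0.0025  0.0066  0.084 ]
[369.8 318.1] 0.76 [ 0.757  -0.1878  0.055 ] tool d [-0.139   0.12    0.0836]
[359.2, 328.6, 387.8, 366.5] 0.89 ((0.7564252018928528, -0.20255117118358612), (0.02711525745689869, 0.04156310483813286), 14.144152641296387)
```

View pics/wr6.png

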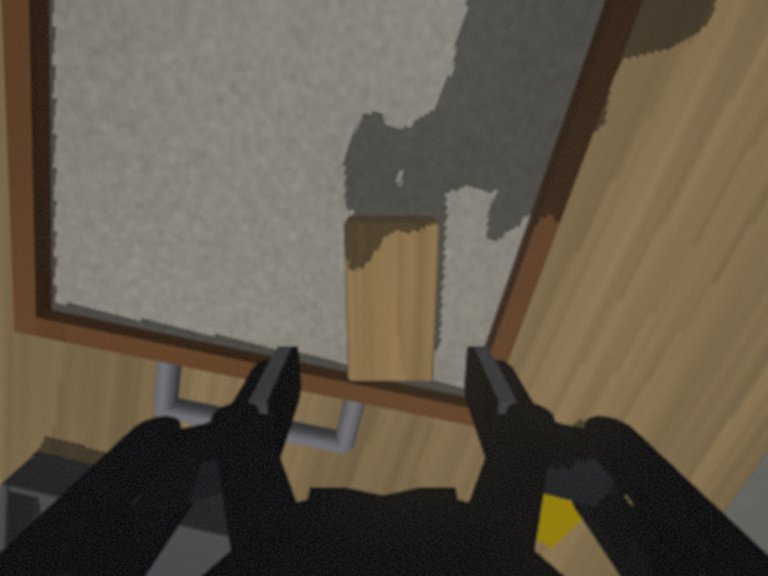

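Block a is aligned at (392,300) in the 1.5x picture, about 5 mm to +y of the finger centre, and the right rail is clear of the finger. The yellow look-alike is at (560,515) and stays untouched.

>>> {"fn": "send_rows", "kwargs": {
  "steps": [
    [0.002,0.005,0.02,0],
    [0,0,0.02,0],
    [0,0,0.018,0],
    [0,0,0.012,0],
    [0,0,0.008,0],
    [0,0,0.002,0],
    [0,0,0,0],
    [0,0,0,0]
  ]
}}

```text
clock: 20.72
position: [0.6088, -0.0848, 0.0608]
ee_rot: [[-0.28, 0.96, 0.001], [0.96, 0.28, -0.0], [-0.0, 0.001, -1.0]]
contact_force: [0.3, 0.1, -0.9]
width: 0.062
finger_force: 0.0
```

>>> {"fn": "send_rows", "kwargs": {
  "steps": [
    [0,0,0,0],
    [0,0,0,0],
    [0,0,0,0],
    [0,0,0,0],
    [0,0,0,0]
  ],
  "fingers": 255
}}

```text
clock: 21.13
position: [0.6087, -0.0849, 0.0611]
ee_rot: [[-0.279, 0.96, 0.001], [0.96, 0.279, -0.0], [-0.001, 0.001, -1.0]]
contact_force: [-3.2, 0.1, 8.9]
width: 0.0466
finger_force: 61.1
```

>>> {"fn": "send_rows", "kwargs": {
  "steps": [
    [0,0,-0.01,0],
    [0,0,-0.025,0],
    [0,0,-0.03,0],
    [0,0,-0.03,0],
    [0,0,-0.03,0],
    [0,0,-0.02,0],
    [0,0,0,6],
    [0,0,0,6],
    [0,0,0,6],
    [0,0,0,0]
  ]
}}

```text
clock: 21.97
position: [0.6083, -0.0848, 0.2061]
ee_rot: [[0.036, 0.999, 0.001], [0.999, -0.036, -0.0], [-0.0, 0.001, -1.0]]
contact_force: [-0.3, 0.4, -1.1]
width: 0.0465
finger_force: 62.2
```

>>> {"fn": "send_rows", "kwargs": {
  "steps": [
    [-0.0273,-0.008,0,0],
    [-0.0273,-0.008,0,0],
    [-0.0273,-0.008,0,0],
    [-0.0273,-0.008,0,0],
    [-0.0273,-0.008,0,0],
    [-0.0273,-0.008,0,0],
    [-0.0273,-0.008,0,0],
    [-0.0273,-0.008,0,0],
    [-0.0273,-0.008,0,0],
    [-0.0273,-0.008,0,0],
    [-0.0273,-0.008,0,0],
    [-0.0273,-0.008,0,0]
  ]
}}

```text
clock: 22.97
position: [0.5016, -0.4105, 0.2055]
ee_rot: [[0.026, 1.0, 0.0], [1.0, -0.026, -0.0], [-0.0, 0.0, -1.0]]
contact_force: [0.5, -0.2, -0.5]
width: 0.0464
finger_force: 62.2
```

>>> {"fn": "send_rows", "kwargs": {
  "steps": [
    [0,0,0,0],
    [0,0,0,0]
  ]
}}

```text
clock: 23.13
position: [0.5011, -0.411, 0.2051]
ee_rot: [[0.03, 1.0, -0.0], [1.0, -0.03, -0.0], [-0.0, -0.0, -1.0]]
contact_force: [0.6, 0.6, -0.3]
width: 0.0467
finger_force: 62.2
```

```bash
python3 -c "
from h import *
look('wr7.png')
print([ (r,px2w('wrist',r['centre'],.006)) for r in cams.tip_of('wrist','stock_tray_in')[:2]])"
```

```text
23.1333 [ 0.5011 -0.411   0.2051] yaw y -1.7404480691550939 0.04672198530738275
[195.3 163.8] 0.7 [ 0.4366 -0.3968  0.055 ] tool d [ 0.0123 -0.0649  0.1501]
[483.0, 0.0, 510.7, 37.9] 0.87 ((0.718815267086029, -0.2679011821746826), (0.02341254986822605, 0.027159906923770905), 74.13644409179688)
[206.5, 167.2, 304.9, 331.0] 0.8 ((0.4982026219367981, -0.4984281063079834), (0.2013232707977295, 0.10316935181617737), 88.45095825195312)
[168.4, 127.4, 215.1, 208.2] 0.7 ((0.43898239731788635, -0.39566323161125183), (0.07917732000350952, 0.043987907469272614), 87.75144958496094)
[({'centre': [226.5, 164.2], 'score': 0.75}, array([ 0.4654, -0.4093,  0.006 ])), ({'centre': [197.8, 161.1], 'score': 0.25}, array([ 0.4291, -0.4042,  0.006 ]))]
```

View pics/wr7.png

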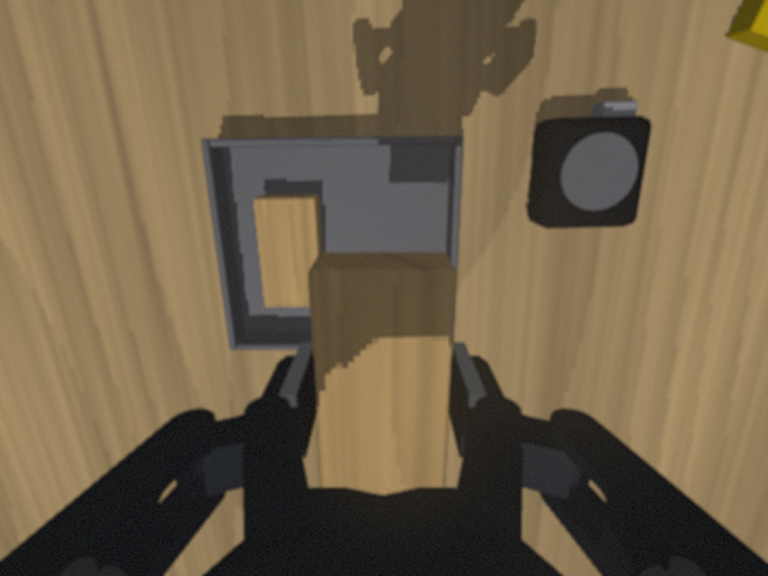

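Block b lies flat in the tray at (288,252), and the space at right for block a is free. Lower it.

>>> {"fn": "send_rows", "kwargs": {
  "steps": [
    [0.002,0.001,0.025,0],
    [0,0,0.03,0],
    [0,0,0.03,0],
    [0,0,0.03,0],
    [0,0,0.025,0],
    [0,0,0.02,0],
    [0,0,0.012,0],
    [0,0,0.01,0],
    [0,0,0.006,0],
    [0,0,0.004,0],
    [0,0,0,0],
    [0,0,0,0]
  ]
}}

```text
clock: 24.33
position: [0.5036, -0.4076, 0.0136]
ee_rot: [[0.031, 1.0, 0.001], [1.0, -0.031, -0.001], [-0.001, 0.001, -1.0]]
contact_force: [0.5, -0.2, 0.0]
width: 0.0465
finger_force: 62.2
```

>>> {"fn": "send_rows", "kwargs": {
  "steps": [
    [0,0,0,0],
    [0,0,0,0],
    [0,0,0,0],
    [0,0,-0.01,0],
    [0,0,-0.025,0],
    [0,0,-0.03,0],
    [0,0,-0.03,0],
    [0,0,-0.03,0],
    [0,0,-0.03,0],
    [0,0,-0.03,0],
    [0,0,-0.01,0],
    [0,0,0,0]
  ],
  "fingers": 92
}}

```text
clock: 25.33
position: [0.5044, -0.4081, 0.2121]
ee_rot: [[0.031, 1.0, 0.005], [1.0, -0.031, -0.003], [-0.003, 0.005, -1.0]]
contact_force: [0.1, -0.6, -0.8]
width: 0.0548
finger_force: 0.0
```

>>> {"fn": "send_rows", "kwargs": {
  "steps": [
    [-0.03,0,0,0],
    [-0.03,0,0,0],
    [-0.03,0,0,0],
    [-0.03,0,0,0],
    [-0.03,0,0,0],
    [0,0,0,0],
    [0,0,0,0]
  ]
}}

```text
clock: 25.92
position: [0.4972, -0.5587, 0.2063]
ee_rot: [[0.033, 0.999, -0.001], [0.999, -0.033, 0.001], [0.001, -0.001, -1.0]]
contact_force: [-0.2, 1.5, -0.0]
width: 0.0543
finger_force: 0.0
```

```bash
python3 - <<'E'
from h import *
a=cams.get_image("scene")[110:290,180:380]; b=cams.get_image("wrist"); t=cams.get_image("top")[140:300,150:450]
im=np.zeros((600,800,3),np.uint8); im[:270,:300]=cv2.resize(a,(300,270)); im[:270,310:670]=cv2.resize(b,(360,270)); im[280:600,:600]=cv2.resize(t,(600,320))
cv2.imwrite("pics/end.png",im[:,:,::-1]); o=telemetry.get_obs();print(o["clock"],o["position"],o["width"])
E
```

```text
26.0667 [ 0.49891678 -0.55609431  0.20742322] 0.054738205918367956
```

View pics/end.png

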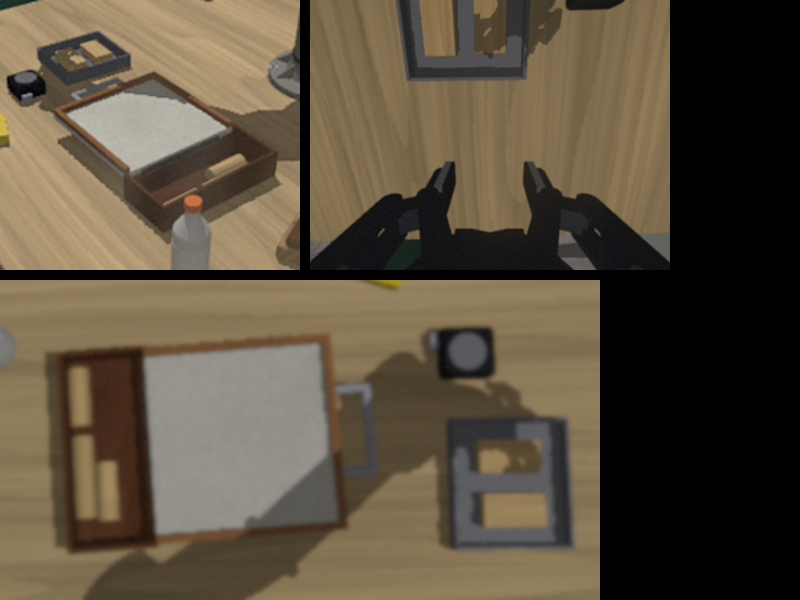

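The final view shows both blocks flat and side by side in the grey tray at (510,457) and (513,510). The dowels are in the catch tray at (80,400), (85,475) and (108,490), the board is down and the arm is clear. Handing in.

```bash
python3 -c "
from h import *
print(env.finish_job())"
```

```text
the job is handed in; nothing more can be done
None
```

I handed the job in at about 26 s of the 69 s allowed: the last pictures show all three dowels in the catch tray, the board lowered, and both blocks flat side by side in the grey tray; the hand-in call did not report a verdict.

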